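# Lock the lamp cap into the microscope's lamp house

## Task

Fit the blue-handled lamp cap to the microscope lamp house: set its two lugs into the slots of the port, push it down against the spring, turn it clockwise (seen from above) into its end position, and let it go so that it springs up into its lock and stays there. The angle of the slots is not measured, so feel for them gently and never force the cap; leave the oil bottle, the beaker and the slide box where they stand.

Things in the scene. Friction and masses are not known exactly. Their poses are not given: they have to be found in the camera images.
- lamp_cap: Loose lamp cap, about 90 g, upright on the bench. Origin: centre of its flat underside; z up its axis, x along lugs and grip bar; half a turn changes nothing. Aluminium plug 42 mm diameter, z 0 to 14 mm; two lugs at its foot on +x and -x reach 27 mm from the axis, 8 mm wide, z 0 to 5 mm; black flange 62 mm diameter, z 14 to 20 mm, with red marks over the lugs.
- cap_grip (a point): Middle of the cap's blue grip bar, 33 mm above the cap's underside; axes as the cap. The bar is 46 mm long (x), 12 mm wide (y) and stands 26 mm above the flange.
- lamp_house: Fixed white lamp house, 140 x 120 x 70 mm, black top plate, blue stripe on its front (-x). Origin: centre of its underside, z up. In the middle of its top stands the aluminium port ring: outer diameter 74 mm, 21 mm high, bore 45.6 mm. More than 50 N between cap and lamp house damages them.
- port (a point): Centre of the port ring's top face, 91 mm above the bench; axes as the lamp house. Two opposite slots, 11 mm wide, 60 mm across, red-marked: the ring is clamped at an angle not measured here, so they lie 0.15 to 1.0 rad anticlockwise (seen from above) of +x and -x. A lug enters within about 0.06 rad of its slot's middle; else it stands on the ring's top. From each slot a groove runs clockwise seen from above.
- port_seat (a point): On the port's axis 14 mm below the ring's top: the cap's underside is here when its flange lands on the ring (hard stop). The cap can turn only with its underside 11 to 14 mm below the ring's top. A sprung plunger in the port meets the underside 2 mm below the ring's top and pushes up with 2 N, plus 0.25 N per further mm.
- port_lock (a point): On the port's axis 8 mm below the ring's top: the cap's underside is here when locked. About 60 degrees clockwise from the slot the lugs meet an end stop; over the last 10 degrees the ledge above is 3 mm higher, and on release the plunger lifts the cap into this lock. Turned less, it stays at 11 mm, unlocked; not turned, it springs out to 2 mm below.
- oil_bottle: Bystander: amber immersion-oil bottle, 32 mm diameter, 75 mm tall, loose. Origin: centre of its underside.
- beaker: Bystander: glass beaker, 68 mm diameter, 85 mm tall, loose. Origin: centre of its underside.
- slide_box: Bystander: blue and grey slide box, 85 x 110 x 34 mm, loose. Origin: centre of its underside.
There are look-alikes about, which are no part of the job. Leave any purple look-alike of the lamp_cap alone.

How it is judged:
On the way:
1. the cap is pushed down into the port, its lugs below the ledge (underside more than 10.5 mm below the ring's top) (z of lamp_cap in the frame of port below -0.0105 m and horizontal distance between lamp_cap and port below 0.003 m), for 0.1 s.
At the end, for the whole second after the job is handed in: The lamp cap is locked in the port: its underside 6.5 to 9.5 mm below the ring's top (8 mm when in the lock), its axis within 3 mm of the port's and within 0.08 rad of upright, released and at rest (z of lamp_cap in the frame of port between -0.0095 and -0.0065 m and horizontal distance between lamp_cap and port below 0.003 m and angle between lamp_cap's own z axis and vertical below 0.08 rad and linear speed of lamp_cap below 0.02 m/s); the robot touches nothing.
It fails at once if the cap is forced: more than 50 N between it and the lamp house (contact force between lamp_cap and lamp_house above 50 N).
It fails at once if the oil bottle is moved more than 20 mm or tipped (distance of oil_bottle from where it was at the start of the episode above 0.02 m or angle between oil_bottle's own z axis and vertical above 0.3 rad).
It fails at once if the beaker is moved more than 20 mm or tipped (distance of beaker from where it was at the start of the episode above 0.02 m or angle between beaker's own z axis and vertical above 0.3 rad).
It fails at once if the slide box is moved more than 20 mm or tipped (distance of slide_box from where it was at the start of the episode above 0.02 m or angle between slide_box's own z axis and vertical above 0.3 rad).
It also fails if it takes over 69 s, if anything falls off the work surface, if the arm or the gripper's body presses on something with over 40 N, if the wrist force passes 120 N, or if a joint passes its speed limit or range.

## Robot

A 7-joint arm with a two-finger parallel gripper is mounted at the origin on the work surface. World frame = base frame: x ahead of the robot, y to its left, z up, the work surface at z = 0. Lengths are in m, angles in rad, forces in N, time in s.
With the tool pointing down it reaches from about 0.4 to 0.85 m from the base axis. Payload 10.4 kg.
Tool frame: the origin (TCP) lies between the finger pads; the fingertips stand 22 mm ahead of it and the grasp point (between the pads) lies 3 mm ahead of it; z points along the fingers, y is the line along which they close (so a half turn about z gives the same grasp; the last joint's range is limited). The gripper opens to 85 mm and grips with 20 to 120 N. Pads are 22 mm wide; open, the fingers measure 114 mm over their backs; the gripper's body (76 mm by 85 mm) begins 54 mm behind the grasp point. The pads swing forward as they close: fully open they stand 13 mm farther back than shut.
Start: joints at [-1.245, 0.332, -0.065, 1.46, 0.022, 1.35, -0.088], TCP at [0.214, 0.587, 0.253] pointing down, gripper open.
Joint ranges: [-2.6, 2.6], [-0.5, 2.12], [-1.47, 1.34], [0.16, 2.42], [-1.27, 4.41], [0.06, 2.06], [-2.6, 2.6]. Speed limits (rad/s): [2.22, 2.22, 2.79, 2.79, 3.14, 3.14, 3.14].

## Interface

Orientations are given as a unit quaternion [x, y, z, w].
In Python, from workcell import manip, camera, ticket, boxes_of, outline_of gives the robot as it stands.
- The arm moves only by the tool carry_out, never from a script. Its argument "deltas" is a list of rows, each a list of 5 numbers: the shift along the tool's x, y, z as a fraction of full scale, then the turn about the tool's z as a fraction of full scale, then the opening, from -1 (shut) to 1 (fully open), so that 0 is half open. In form: [[tx, ty, tz, spin, gripper], ...]. A call has 1 to 20 rows; each row is the pose to reach, as a shift and turn from the pose commanded when the call began, along the tool's axes at that moment; what a row does not reach only later rows make up. Full scale, the value 1, is 150 mm for a shift and 30 degrees for a turn. A row lasts 1/8 s, in which the tool goes at most 62.5 mm and 10.7 degrees, less where a joint would pass 70% of its speed; a pose out of reach is approached as far as the arm can. A call with a number of a shift or a turn outside -1 to 1 is refused whole. A call with a gripper value outside its range is refused whole. The fingers move at their own pace and stop on an object; "force" is the grip in N (left out, the last holds). Time passes only in rows, so rows that repeat a pose let the fingers close. It gives the time, the measured TCP pose, the force, the opening and the grip force at its end, in the units of the state.
- manip.get_obs(): the state, without advancing time (a new reading comes with each control period).
- camera(name): name is "side" or "top"; returns a dict with "img" (384x512x3 uint8, red, green, blue), "depth" (384x512 float32, m along the optical axis (not along the pixel's ray), 0 where there is no reading), "vertical_fov" (degrees; the focal length in pixels is half the picture's height over the tangent of half this angle, whatever the lens; pixels are square), "cx", "cy" (the principal point, pixels), "R" (3x3) and "t" (3): a world point X has camera coordinates R X + t. Camera axes: x right, y down, z forward; pixel columns grow to the right and rows downward; lengths in m; the calibration is good to about 2 mm. A picture is of the moment at which its call begins.
- ticket.hand_in(): hands the job in; it is judged then, once.
Trained networks look in a picture, given as the dict that the camera call returned (one of the last four; its "shot" number tells which), for a name from the list of things; names that differ only in an ending like _2 or _b are one class to them, and where a whole thing is asked for, a point or a joint stands for the part that bears it (a point fixed in the world has none). Each returns a list of dicts, best first, with "conf" (0 to 1); they miss things now and then, are a little off and sometimes report something else, mostly with a low value. They report only what shows in the picture. A call takes as long as a camera call. They do not tell look-alikes from the thing itself.
- boxes_of(query, picture): "position" ([x, y, z] in m, in world coordinates, good to about 4 mm: the middle of the surface that is visible of it).
- outline_of(query, picture): "region" (384x512 bool, what is visible of it).
The state is a dict: "clock": time; "joint_pos": joint angles; "joint_velocities": joint speeds; "tau": joint torques, N m; "position": TCP position; "ee_rot": TCP orientation; "ft_force": force on the tool from outside, world axes, zero at the start; "torque": the same for the moment, N m; "grip_width": opening from 0.0 (shut) to 1.0 (fully open); "grasp_force": force on a finger pad.
Only numpy, scipy, OpenCV 4.12 (cv2) and the standard library are available. Lean on these libraries where they do the work, as an engineer would, in place of code of your own. Each camera call takes 0.05 s, during which the arm holds its last target. There are 200 camera calls.

## Working session

There is one attempt and no reset: what is moved stays moved. The work goes in short steps, Python scripts to look and compute and a tool call to move; the robot and the scene stay as the last step left them, time stands still between calls to the robot, and variables do not carry over. Pictures are saved under pics/ and viewed, at most 10 in all, crops included, and the job is handed in when it is done.

Besides the shell and the picture viewer there is one more tool, called after ">>>" as a command line: name --pt "numbers of a row" for each row, then --argument value for the rest. carry_out: Moves the arm, as the interface text tells. Its arguments: {"type":"object","properties":{"deltas":{"type":"array","items":{"type":"array","items":{"type":"number"}}},"force":{"type":"number"}},"required":["deltas"]}

```bash
mkdir -p pics; cat > h.py <<'E'
import numpy as np, cv2
from workcell import manip, camera, ticket, boxes_of, outline_of
def f(c): return c["img"].shape[0]/2/np.tan(np.radians(c["vertical_fov"])/2)
def world(c,u,v,d=None,z=None):
    r=np.array([(u-c["cx"])/f(c),(v-c["cy"])/f(c),1.]); R=np.array(c["R"]);t=np.array(c["t"])
    o=-R.T@t; w=R.T@r
    if z is not None: d=(z-o[2])/w[2]
    elif d is None: d=c["depth"][int(v),int(u)]
    return o+d*w
def pix(c,X):
    p=np.array(c["R"])@np.array(X)+np.array(c["t"]); return p[:2]/p[2]*f(c)+[c["cx"],c["cy"]]
def save(c,n): cv2.imwrite("pics/"+n,cv2.cvtColor(c["img"],cv2.COLOR_RGB2BGR))
E
python3 - <<'E'
from h import *
for n in("top","side"):
    c=camera(n); save(c,n+"0.png")
    print(n,-np.array(c["R"]).T@c["t"],f(c))
    for q in("lamp_cap","cap_grip","lamp_house","port","oil_bottle","beaker","slide_box"):
        try: print(q,[(np.round(b["position"],3),round(b["conf"],2),np.round(pix(c,b["position"]))) for b in boxes_of(q,c)[:4]])
        except Exception as e: print(q,e)
o=manip.get_obs();print(o)
a=cv2.imread("pics/top0.png");b=cv2.imread("pics/side0.png")
cv2.imwrite("pics/both.png",np.vstack([cv2.resize(a,(400,300)),cv2.resize(b,(400,300))]))
E
```

```text
top [0.37109688 0.02165931 1.49515218] 455.3180482788042
lamp_cap [(array([ 0.578, -0.188,  0.023]), 0.8, array([322., 192.])), (array([ 0.523, -0.085,  0.022]), 0.77, array([291., 209.]))]
cap_grip [(array([ 0.576, -0.188,  0.023]), 0.8, array([322., 193.])), (array([ 0.524, -0.088,  0.021]), 0.77, array([292., 209.]))]
lamp_house [(array([0.537, 0.111, 0.069]), 0.76, array([230., 204.]))]
port [(array([0.537, 0.11 , 0.07 ]), 0.73, array([230., 204.])), (array([0.499, 0.44 , 0.04 ]), 0.51, array([128., 218.]))]
oil_bottle [(array([ 0.738, -0.322,  0.047]), 0.64, array([362., 142.])), (array([ 0.579, -0.189,  0.024]), 0.45, array([322., 192.]))]
beaker [(array([0.501, 0.438, 0.041]), 0.63, array([128., 218.]))]
slide_box [(array([ 0.738, -0.149,  0.029]), 0.91, array([309., 144.]))]
side [ 0.35822208 -0.79992362  0.93241865] 405.0251934347766
lamp_cap [(array([ 0.523, -0.094,  0.021]), 0.64, array([251., 248.])), (array([ 0.576, -0.197,  0.022]), 0.59, array([279., 273.]))]
cap_grip [(array([ 0.53 , -0.093,  0.021]), 0.76, array([253., 248.])), (array([ 0.574, -0.196,  0.017]), 0.67,
[... 441 characters left out ...]
.8, 'joint_pos': array([-1.2445907 ,  0.33214526, -0.06467295,  1.46009611,  0.02159548,
        1.34989273, -0.08845399]), 'joint_velocities': array([-0.00010799,  0.00030531, -0.00107797,  0.00063404,  0.00104297,
       -0.00076562, -0.00175507]), 'tau': array([ 1.48410982e-04, -6.25188303e+01,  4.90721979e-02, -3.91811156e+01,
        1.65420229e-02,  2.16275825e-03,  8.66774769e-06]), 'position': array([0.21361458, 0.58738695, 0.25337352]), 'ee_rot': array([1.73508912e-01, 9.84832296e-01, 7.63480742e-05, 4.80267844e-06]), 'ft_force': array([0.48596556, 0.72727306, 1.07030376]), 'torque': array([ 0.00481277,  0.01307662, -0.02111681]), 'grasp_force': 0.0, 'grip_width': 1.000469692409737}
```

View pics/top0.png

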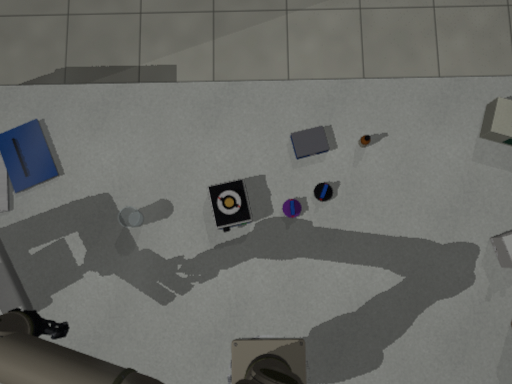

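View pics/side0.png

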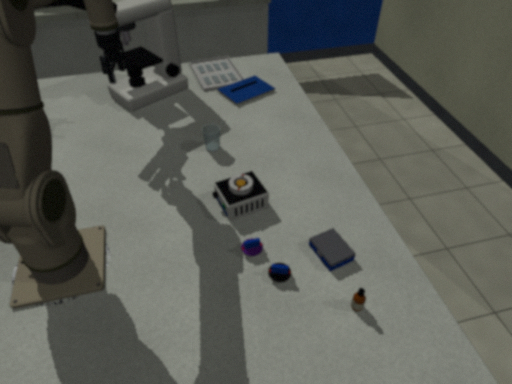

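The top view shows the real cap (black flange, blue bar) at pixel (322,192), the purple look-alike at (291,209), the lamp house at (230,203), the slide box at (309,143), the bottle at (365,140) and the beaker at (131,217). The side view agrees. Next I'll measure the angles on crops.

```bash
python3 - <<'E'
from h import *
c=camera("top")
im=c["img"].astype(int)
crops=[]
for (u,v) in((230,203),(322,192)):
    k=c["img"][v-32:v+32,u-32:u+32]; crops.append(cv2.resize(k,(400,400),interpolation=cv2.INTER_CUBIC))
cv2.imwrite("pics/crops.png",cv2.cvtColor(np.hstack(crops),cv2.COLOR_RGB2BGR))
hsv=cv2.cvtColor(c["img"],cv2.COLOR_RGB2HSV)
def win(m,u,v,r=30):
    w=np.zeros_like(m);w[v-r:v+r,u-r:u+r]=1; return m&(w>0)
blue=win((hsv[...,0]>100)&(hsv[...,0]<125)&(hsv[...,1]>120)&(hsv[...,2]>50),322,192,14)
v,u=np.nonzero(blue); P=np.array([world(c,a,b,z=0.046) for a,b in zip(u,v)])[:,:2]
m=P.mean(0); w,V=np.linalg.eigh(np.cov((P-m).T)); print("bar",len(u),m,np.sqrt(w*12),np.arctan2(V[1,1],V[0,1]))
fl=win((c["depth"]>0)&(np.linalg.norm(im,axis=2)<90),322,192,13)
v,u=np.nonzero(fl|blue); (a,b),r=cv2.minEnclosingCircle(np.c_[u,v].astype(np.float32)); print("flange",world(c,a,b,z=.02),r)
ring=win((hsv[...,1]<60)&(hsv[...,2]>130),230,203,15)
n,l,s,ce=cv2.connectedComponentsWithStats(ring.astype(np.uint8)); i=1+s[1:,4].argmax()
v,u=np.nonzero(l==i); (a,b),r=cv2.minEnclosingCircle(np.c_[u,v].astype(np.float32)); print("ring",world(c,a,b,z=.091),r,s[i],a,b)
red=win(((hsv[...,0]<8)|(hsv[...,0]>172))&(hsv[...,1]>90),230,203,16)
for v,u in zip(*np.nonzero(red)): print(u,v,im[v,u],world(c,u,v,z=.091)[:2].round(4))
h=outline_of("lamp_house",c)[0]["region"]; (x,y),wh,an=cv2.minAreaRect(np.argwhere(h)[:,::-1].astype(np.float32)); print("house",x,y,wh,an,world(c,x,y,z=.07))
E
```

```text
bar 60 [ 0.57792454 -0.18959746] [0.01358101 0.04545622] 2.7442887600478922
flange [ 0.57824004 -0.19146512  0.02      ] 9.486932754516602
ring [0.54027386 0.14247644 0.091     ] 1.8028756380081177 [218 201   3   4   5] 219.0 202.5
217 197 [38 24 26] [0.5576 0.1487]
218 197 [86 47 46] [0.5576 0.1456]
219 197 [118  75  73] [0.5575 0.1424]
219 198 [110  54  51] [0.5544 0.1424]
220 198 [77 32 31] [0.5543 0.1393]
237 205 [36 18 18] [0.5316 0.0866]
238 205 [86 52 51] [0.5316 0.0835]
237 206 [63 39 38] [0.5285 0.0866]
238 206 [108  53  51] [0.5285 0.0835]
239 206 [109  44  43] [0.5284 0.0804]
239 207 [98 63 62] [0.5253 0.0804]
house 230.46038818359375 205.78868103027344 (48.28359603881836, 37.59486389160156) 79.3803482055664 [0.53183439 0.10817508 0.07      ]
```

View pics/crops.png

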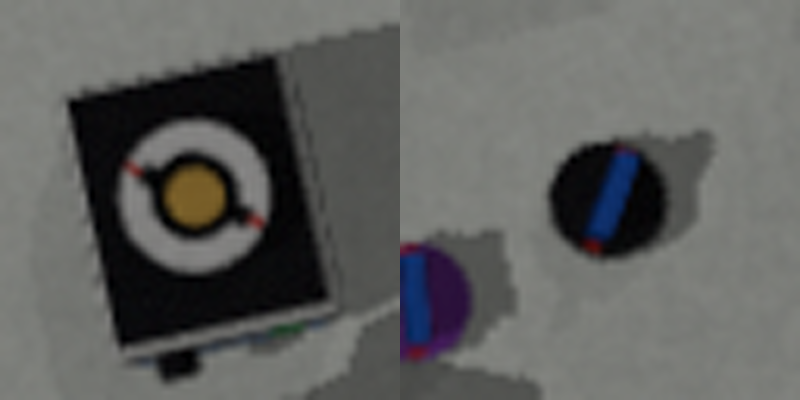

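The crops show the ring centre at crop pixel (195,195), with red slot marks at (131,168) and (258,221). The cap's bar runs from (628,150) to (592,248). Now I'll refine both and plan.

```bash
cat >> h.py <<'E'
def yaw():
    x,y,z,w=manip.get_obs()["ee_rot"]; return np.arctan2(2*(x*y+z*w),1-2*(y*y+z*z))
def plan(X,psi,p=None,y0=None):
    o=manip.get_obs(); p=o["position"] if p is None else p; y0=yaw() if y0 is None else y0
    d=np.array(X)-p; s=(psi-y0+np.pi)%(2*np.pi)-np.pi
    t=[np.cos(y0)*d[0]+np.sin(y0)*d[1],np.sin(y0)*d[0]-np.cos(y0)*d[1],-d[2]]
    return np.round(np.array(t)/.15,4),round(-s/np.radians(30),4)
E
cat > m.py <<'E'
from h import *
def circ(c,m,z):
    pts=cv2.findContours(m.astype(np.uint8),cv2.RETR_EXTERNAL,cv2.CHAIN_APPROX_NONE)[0]
    k=max(pts,key=cv2.contourArea)[:,0]; W=np.array([world(c,(a+.5)/S-.5,(b+.5)/S-.5,z=z)[:2] for a,b in k])
    A=np.c_[2*W,np.ones(len(W))]; s=np.linalg.lstsq(A,(W**2).sum(1),rcond=None)[0]; return s[:2],np.sqrt(s[2]+s[:2]@s[:2])
S=8
def run(n,port=None,cap=None,zr=.091):
    c=camera(n); I=cv2.resize(c["img"],None,fx=S,fy=S,interpolation=cv2.INTER_CUBIC); H=cv2.cvtColor(I,cv2.COLOR_RGB2HSV); hh=H[...,0].astype(int)
    yy,xx=np.mgrid[:I.shape[0],:I.shape[1]]
    def near(X,r): u=(pix(c,X)+.5)*S; g=r*f(c)/(np.array(c["R"])@X+c["t"])[2]*S; return (xx-u[0])**2+(yy-u[1])**2<g*g
    def redang(X,r):
        R_=near(X,r)&((hh<10)|(hh>170))&(H[...,1]>90)
        nn,l,s,ce=cv2.connectedComponentsWithStats(R_.astype(np.uint8)); o=1+np.argsort(-s[1:,4])[:2]
        W=[world(c,(ce[i][0]+.5)/S-.5,(ce[i][1]+.5)/S-.5,z=X[2])[:2] for i in o]; d=W[0]-W[1]
        return np.arctan2(d[1],d[0])%np.pi,np.mean(W,0),np.linalg.norm(d),s[o,4]
    if port is not None:
        P=np.array([*port,zr]); print(n,"ring",circ(c,near(P,.041)&(H[...,2]>85)&(H[...,1]<70),zr),"red",redang(P,.037))
    if cap is not None:
        for z in (.02,):
            P=np.array([*cap,z]); print(n,"flange red",redang(P,.034))
        P=np.array([*cap,.046]); b=near(P,.03)&(hh>100)&(hh<122)&(H[...,1]>140)&(H[...,2]>60)
        q=np.argwhere(b)[::5,::-1]; W=np.array([world(c,(a+.5)/S-.5,(d+.5)/S-.5,z=.046)[:2] for a,d in q]); m=W.mean(0); w,V=np.linalg.eigh(np.cov((W-m).T)); print(n,"bar",m,np.sqrt(w*12),np.arctan2(V[1,1],V[0,1])%np.pi)
E
python3 - <<'E'
from m import *
for n in("top","side"): run(n,(.542,.1135),(.578,-.19))
c=camera("top")
for u,v in((229,203),(225,196),(229,210),(322,192)): print(world(c,u,v))
print(yaw())
E
```

```text
top ring (array([0.53619761, 0.11508923]), np.float64(0.02908571722662078)) red (np.float64(1.1535577378755493), array([0.54234022, 0.1128204 ]), np.float64(0.06405177835334395), array([307, 263], dtype=int32))
top flange red (np.float64(2.8727967405273676), array([ 0.58187682, -0.18915263]), np.float64(0.05539462699434072), array([430,  24], dtype=int32))
top bar [ 0.57837477 -0.19004322] [0.01242113 0.04509884] 2.7406952738290618Traceback (most recent call last):
  File "<stdin>", line 2, in <module>
  File "m.py", line 17, in run
    P=np.array([*port,zr]); print(n,"ring",circ(c,near(P,.041)&(H[...,2]>85)&(H[...,1]<70),zr),"red",redang(P,.037))
                                                                                                     ~~~~~~^^^^^^^^
  File "m.py", line 14, in redang
    W=[world(c,(ce[i][0]+.5)/S-.5,(ce[i][1]+.5)/S-.5,z=X[2])[:2] for i in o]; d=W[0]-W[1]
                                                                                     ~^^^
IndexError: list index out of range
```

```bash
python3 - <<'E'
from h import *
W=[(.2136,.5874),(.33,.52),(.45,.42),(.53,.27),(.57,.12),(.58,-.04),(.5784,-.19)]
y=yaw();print(y)
for i in range(6):
    print(plan([*W[i+1],.25],y-np.pi/6,np.array([*W[i],.25]),y)); y-=np.pi/6
c=camera("side"); k=c["img"][165:215,205:275]; k2=c["img"][235:295,235:305]
cv2.imwrite("pics/s1.png",cv2.cvtColor(cv2.resize(k,(700,500),interpolation=cv2.INTER_CUBIC),cv2.COLOR_RGB2BGR))
E
```

```text
2.7928294707958643
(array([-0.8828, -0.1571, -0.    ]), np.float64(1.0))
(array([-1.025,  0.184, -0.   ]), np.float64(1.0))
(array([-1.0775,  0.3513, -0.    ]), np.float64(1.0))
(array([-0.8487,  0.5923, -0.    ]), np.float64(1.0))
(array([-0.6348,  0.8598, -0.    ]), np.float64(1.0))
(array([-0.1845,  0.9829, -0.    ]), np.float64(1.0))
```

View pics/s1.png

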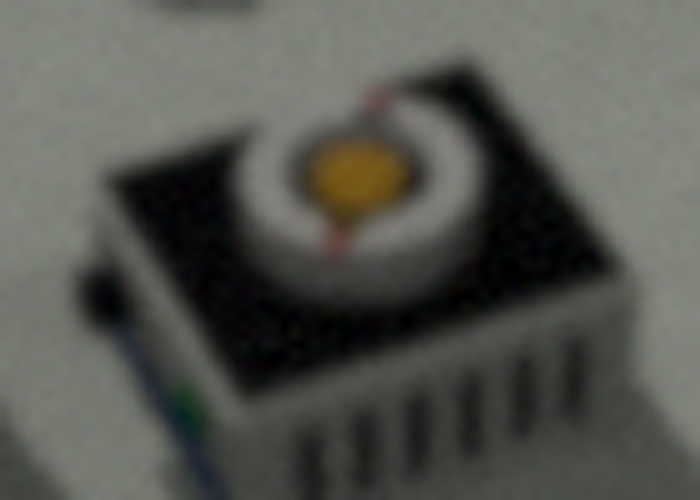

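The side crop shows the red slot marks at crop pixels (378,98) and (338,238), with the ring centre near (358,168). I'll start moving towards the cap.

>>> carry_out --pt "-0.88 -0.16 0 1 0.3" --pt "-0.88 -0.16 0 1 0.3" --pt "-0.88 -0.16 0 1 0.3" --pt "-0.88 -0.16 0 1 0.3" --pt "-0.88 -0.16 0 1 0.3"

```text
clock: 1.68
position: [0.328, 0.5206, 0.2533]
ee_rot: [0.42, 0.907, 0.0, -0.0]
ft_force: [-1.0, 0.2, 0.4]
grip_width: 0.649
grasp_force: 0.0
```

>>> carry_out --pt "-1 0.18 0 1 0.3" --pt "-1 0.18 0 1 0.3" --pt "-1 0.18 0 1 0.3" --pt "-1 0.18 0 1 0.3" --pt "-1 0.18 0 1 0.3"

```text
clock: 2.3
position: [0.4449, 0.4239, 0.2532]
ee_rot: [0.64, 0.768, -0.0, -0.001]
ft_force: [-0.4, 0.1, 0.1]
grip_width: 0.652
grasp_force: 0.0
```

>>> carry_out --pt "-1 0.35 0 1 0.3" --pt "-1 0.35 0 1 0.3" --pt "-1 0.35 0 1 0.3" --pt "-1 0.35 0 1 0.3" --pt "-1 0.35 0 1 0.3"

```text
clock: 2.92
position: [0.5231, 0.2859, 0.2532]
ee_rot: [0.817, 0.576, -0.0, -0.001]
ft_force: [-0.1, -0.1, -0.8]
grip_width: 0.652
grasp_force: 0.0
```

>>> carry_out --pt "-0.85 0.59 0 1 0.3" --pt "-0.85 0.59 0 1 0.3" --pt "-0.85 0.59 0 1 0.3" --pt "-0.85 0.59 0 1 0.3" --pt "-0.85 0.59 0 1 0.3"

```text
clock: 3.55
position: [0.5633, 0.1363, 0.2531]
ee_rot: [0.939, 0.345, -0.0, -0.0]
ft_force: [0.4, 1.6, -1.6]
grip_width: 0.65
grasp_force: 0.0
```

>>> carry_out --pt "-0.63 0.86 0 1 0.3" --pt "-0.63 0.86 0 1 0.3" --pt "-0.63 0.86 0 1 0.3" --pt "-0.63 0.86 0 1 0.3" --pt "-0.63 0.86 0 1 0.3"

```text
clock: 4.18
position: [0.5747, -0.0233, 0.253]
ee_rot: [0.996, 0.09, -0.0, -0.0]
ft_force: [-0.3, 0.9, -0.6]
grip_width: 0.651
grasp_force: 0.0
```

```bash
python3 - <<'E'
from h import *
o=manip.get_obs();print(o["clock"],o["position"],yaw(),o["joint_pos"].round(2))
print(plan([.5784,-.190,.11],-.40))
c=camera("side")
w=[world(c,205+(a+.5)/10-.5,165+(b+.5)/10-.5,z=.091)[:2] for a,b in((378,98),(338,238),(358,168))];d=w[0]-w[1];print(w,np.arctan2(d[1],d[0]),np.linalg.norm(d),(w[0]+w[1])/2)
import scipy.ndimage as nd
H=cv2.cvtColor(c["img"],cv2.COLOR_RGB2HSV);
m=(H[...,0]>100)&(H[...,0]<130)&(H[...,1]>120)&(H[...,2]>40); m[:255]=0;m[292:]=0;m[:,:260]=0;m[:,300:]=0
v,u=np.nonzero(m);print(len(u),world(c,u.mean(),v.mean(),z=.04),[world(c,a,b).round(3) for a,b in list(zip(u,v))[::12]])
E
```

```text
4.175 [ 0.57468661 -0.02326333  0.25303758] 0.18074587797227637 [-0.6   0.25  0.67  1.63 -0.16  1.32 -1.3 ]
(array([-0.1755,  1.0979,  0.9536]), np.float64(1.1091))
[array([0.55492369, 0.14609682]), array([0.5286716 , 0.08600946]), array([0.54155428, 0.1154961 ])] 1.158890676251554 0.0655718192879716 [0.54179765 0.11605314]
135 [ 0.57797598 -0.19230362  0.04      ] [array([ 0.563, -0.179,  0.046]), array([ 0.563, -0.181,  0.044]), array([ 0.6  , -0.173,  0.02 ]), array([ 0.588, -0.19 ,  0.042]), array([ 0.574, -0.192,  0.046]), array([ 0.561, -0.19 ,  0.043]), array([ 0.591, -0.198,  0.043]), array([ 0.578, -0.196,  0.04 ]), array([ 0.566, -0.19 ,  0.032]), array([ 0.596, -0.203,  0.04 ]), array([ 0.587, -0.196,  0.029]), array([ 0.591, -0.201,  0.029])]
```

>>> carry_out --pt "-0.17 1 0.5 1 0.3" --pt "-0.17 1 0.5 1 0.3" --pt "-0.17 1 0.5 1 0.3" --pt "-0.17 1 0.5 1 0.3" --pt "-0.17 1 0.5 1 0.3" --pt "-0.17 1 0.5 1 0.3"

```text
clock: 4.97
position: [0.5764, -0.1759, 0.1787]
ee_rot: [0.985, -0.171, 0.0, -0.001]
ft_force: [0.8, 0.0, -0.2]
grip_width: 0.648
grasp_force: 0.0
```

```bash
python3 - <<'E'
from h import *
print(manip.get_obs()["position"],yaw(),plan([.5784,-.190,.045],-.40))
E
```

```text
[ 0.57639247 -0.17592325  0.17866589] -0.3443515872948526 (array([0.0443, 0.0838, 0.8911]), np.float64(0.1063))
```

>>> carry_out --pt "0.044 0.084 0.3 0.106 0.3" --pt "0.044 0.084 0.6 0.106 0.3" --pt "0.044 0.084 0.8 0.106 0.3" --pt "0.044 0.084 0.885 0.106 0.3" --pt "0.044 0.084 0.885 0.106 0.3" --pt "0.044 0.084 0.885 0.106 0.3"

```text
clock: 5.72
position: [0.5784, -0.1923, 0.047]
ee_rot: [0.98, -0.201, 0.001, -0.0]
ft_force: [-0.1, -0.4, -0.3]
grip_width: 0.65
grasp_force: 0.0
```

>>> carry_out --pt "0 0 0 0 -0.4" --pt "0 0 0 0 -0.7" --pt "0 0 0 0 -1" --pt "0 0 0 0 -1" --pt "0 0 0 0 -1" --pt "0 0 0 0 -1" --pt "0 0 0 0 -1" --force 40

```text
clock: 6.6
position: [0.5777, -0.1923, 0.046]
ee_rot: [0.98, -0.201, 0.0, -0.0]
ft_force: [-0.8, 1.0, 5.3]
grip_width: 0.133
grasp_force: 40.0
```

```bash
python3 - <<'E'
from m import *
o=manip.get_obs();print(o["position"],yaw(),o["grip_width"],o["joint_pos"].round(2))
E
```

```text
[ 0.57773941 -0.19226826  0.04604995] -0.4042350182826944 0.13336490886818675 [-0.3   0.59  0.71  1.74 -0.45  0.98 -1.39]
```

>>> carry_out --pt "0 0 -0.3 0 -1" --pt "0 0 -0.6 -0.2 -1" --pt "0 -0.1 -0.85 -0.6 -1" --pt "0 -0.3 -0.85 -1 -1" --pt "0 -0.5 -0.85 -1 -1" --pt "0 -0.5 -0.85 -1 -1"

```text
clock: 7.35
position: [0.6077, -0.1193, 0.1719]
ee_rot: [0.998, 0.061, -0.001, -0.001]
ft_force: [-0.0, 0.1, -0.4]
grip_width: 0.128
grasp_force: 39.2
```

```bash
python3 - <<'E'
from h import *
o=manip.get_obs();p=o["position"];y=yaw();print(p,y,o["ft_force"],o["grip_width"])
a=np.array([.557,0.0,.17]);b=np.array([.542,.1145,.16])
print(plan(a,y+.52),plan(b,1.156,a,y+.52))
E
```

```text
[ 0.60773403 -0.1192755   0.17187432] 0.12159619057029239 [-0.04046005  0.14841081 -0.36542377] 0.12754859104665456
(array([-0.2393, -0.8303,  0.0125]), np.float64(-0.9931)) (array([ 0.3767, -0.6714,  0.0667]), np.float64(-0.9824))
```

>>> carry_out --pt "-0.08 -0.28 0.012 -0.33 -1" --pt "-0.16 -0.55 0.012 -0.66 -1" --pt "-0.24 -0.83 0.012 -0.99 -1" --pt "-0.24 -0.83 0.012 -0.99 -1" --pt "-0.24 -0.83 0.012 -0.99 -1"

```text
clock: 7.98
position: [0.5562, -0.0047, 0.1708]
ee_rot: [0.95, 0.312, -0.0, 0.0]
ft_force: [-1.0, -1.3, -0.7]
grip_width: 0.13
grasp_force: 39.3
```

>>> carry_out --pt "0.13 -0.22 0.02 -0.33 -1" --pt "0.25 -0.45 0.04 -0.66 -1" --pt "0.377 -0.671 0.067 -0.98 -1" --pt "0.377 -0.671 0.067 -0.98 -1" --pt "0.377 -0.671 0.067 -0.98 -1"

```text
clock: 8.6
position: [0.5423, 0.1087, 0.1609]
ee_rot: [0.84, 0.542, -0.0, 0.0]
ft_force: [-0.0, 0.2, -0.7]
grip_width: 0.133
grasp_force: 39.3
```

```bash
python3 - <<'E'
from h import *
o=manip.get_obs();p=o["position"];y=yaw();print(p,y,o["ft_force"],o["grip_width"])
print(plan([.542,.1145,.16],1.156))
ks=[]
for n in("top","side"):
    c=camera(n);u,v=pix(c,[.542,.1145,.11]).astype(int); k=c["img"][v-28:v+28,u-28:u+28]; ks.append(cv2.resize(k,(400,400),interpolation=cv2.INTER_CUBIC)); print(n,u-28,v-28)
cv2.imwrite("pics/held.png",cv2.cvtColor(cv2.convertScaleAbs(np.hstack(ks),alpha=1.5),cv2.COLOR_RGB2BGR))
E
```

```text
[0.54229358 0.10872499 0.16093674] 1.146078176309919 [-0.03555596  0.22480688 -0.71740916] 0.1330464243771541
(array([ 0.0343, -0.0176,  0.0062]), np.float64(-0.0189))
top 199 173
side 212 148
```

View pics/held.png

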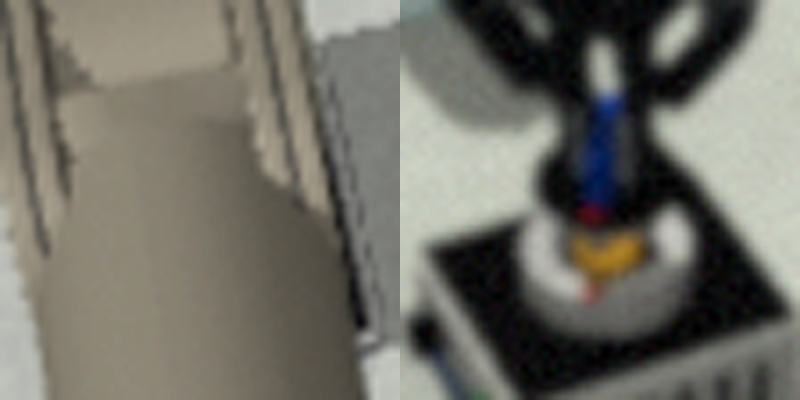

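The held view (side half) shows the cap level above the port. The cap's red mark is at crop pixel (192,212), directly above the slot mark at (192,292). I'll use these for the relative alignment.

```bash
python3 - <<'E'
from h import *
c=camera("side"); S=8;I=cv2.resize(c["img"],None,fx=S,fy=S,interpolation=cv2.INTER_CUBIC);H=cv2.cvtColor(I,cv2.COLOR_RGB2HSV);h=H[...,0].astype(int)
m=(((h<12)|(h>165))&(H[...,1]>85)).astype(np.uint8); w=np.zeros_like(m);w[165*S:200*S,225*S:255*S]=1
n,l,s,ce=cv2.connectedComponentsWithStats(m*w)
p=manip.get_obs()["position"];y=yaw();d=np.array([np.cos(y),np.sin(y)])
for i in range(1,n):
    if s[i,4]>40:
        u,v=(ce[i]+.5)/S-.5; print(u,v,s[i,4])
        for z in(.091,p[2]-.026):
            X=world(c,u,v,z=z)[:2]; e=X-p[:2]; print("  z",z,X,"along",e@d,"perp",e@[-d[1],d[0]])
E
```

```text
238.28657407407408 177.95246913580246 810
  z 0.091 [0.53879426 0.13254125] along 0.020201604422082086 perp 0.012891375211256686
  z 0.13515731292170657 [0.5293179  0.08360587] along -0.028300394037731012 perp 0.0014009861228989305
238.72017973856208 188.3386437908497 153
  z 0.091 [0.52977301 0.08578117] along -0.026130428056753 perp 0.0018809039907881197
  z 0.13515731292170657 [0.52077009 0.03929974] along -0.07220094004840721 perp -0.009031659987202512
249.01728723404256 194.96143617021278 47
  z 0.091 [0.55329542 0.04985849] along -0.04919846607095648 perp -0.034335233601102265
  z 0.13515731292170657 [0.54305805 0.00526226] along -0.09405837668646481 perp -0.04334718921437472
```

```bash
python3 - <<'E'
from h import *
S=8
from scipy.optimize import least_squares
for n in("top","side"):
    c=camera(n); g=cv2.cvtColor(cv2.imread(f"pics/{n}0.png"),cv2.COLOR_BGR2GRAY).astype(np.float32)
    def samp(X): 
        p=np.array([pix(c,x) for x in X],np.float32); return cv2.remap(g,p[:,:1],p[:,1:],cv2.INTER_CUBIC)[:,0]
    th=np.linspace(0,2*np.pi,72,endpoint=False)
    for x0,r0,z,r1,r2,sg in (((.542,.1145),.037,.091,.030,.044,-1),((.578,-.19),.031,.02,.025,.037,1)):
        ed=[]
        rr=np.linspace(r1,r2,29)
        ctr=np.array(x0)
        for it in range(4):
            E=[]
            for t in th:
                q=np.c_[ctr[0]+rr*np.cos(t),ctr[1]+rr*np.sin(t),np.full(29,z)]
                gr=np.gradient(cv2.GaussianBlur(samp(q)[None],(5,1),0)[0])*sg; k=gr.argmax()
                if gr[k]>2: E.append(q[k,:2])
            E=np.array(E)
            s=least_squares(lambda a:np.linalg.norm(E-a[:2],axis=1)-a[2],[*ctr,r0],loss="soft_l1",f_scale=.0006).x; ctr=s[:2]
        print(n,z,s,len(E),np.median(abs(np.linalg.norm(E-s[:2],axis=1)-s[2])))
E
```

```text
top 0.091 [0.54171907 0.11216561 0.037923  ] 72 0.0005098546576056164
top 0.02 [ 0.57952852 -0.1910654   0.03082071] 72 0.0006756206569554137
side 0.091 [0.54149729 0.11449095 0.03818311] 54 0.0007725358355017212
side 0.02 [ 0.57869468 -0.19006618  0.0312849 ] 72 0.0009714961785042189
```

```bash
python3 - <<'E'
from h import *
o=manip.get_obs();print(o["clock"],o["position"],yaw(),o["ft_force"],plan([.542,.1135,.1395],1.156))
E
```

```text
8.85 [0.54211603 0.10950369 0.16124608] 1.14835890643646 [-0.21373928  0.51412479 -0.39395413] (array([ 0.024 , -0.0116,  0.145 ]), np.float64(-0.0146))
```

>>> carry_out --pt "0.01 -0.005 0.05 -0.007 -1" --pt "0.02 -0.01 0.1 -0.0146 -1" --pt "0.02 -0.01 0.13 -0.0146 -1" --pt "0.02 -0.01 0.13 -0.0146 -1" --pt "0.02 -0.01 0.13 -0.0146 -1" --pt "0.02 -0.01 0.13 -0.0146 -1"

```text
clock: 9.6
position: [0.5419, 0.1139, 0.1419]
ee_rot: [0.837, 0.547, 0.0, 0.0]
ft_force: [0.3, 0.2, -0.5]
grip_width: 0.126
grasp_force: 39.3
```

```bash
python3 - <<'E'
from h import *
o=manip.get_obs();print(o["clock"],o["position"],yaw(),o["ft_force"],o["torque"],plan([.542,.1135,.1395],1.156))
E
```

```text
9.6 [0.54186694 0.11392467 0.14194943] 1.1583663184446071 [ 0.33503638  0.2386264  -0.52318915] [-0.03407313 -0.04923243  0.01182918] (array([-0.0022,  0.0019,  0.0163]), np.float64(0.0045))
```

Well aligned. Now a gentle 9 mm descent in small rows.

>>> carry_out --pt "0 0 0.01 0 -1" --pt "0 0 0.02 0 -1" --pt "0 0 0.03 0 -1" --pt "0 0 0.037 0 -1" --pt "0 0 0.043 0 -1" --pt "0 0 0.05 0 -1" --pt "0 0 0.05 0 -1"

```text
clock: 10.48
position: [0.5418, 0.1139, 0.1343]
ee_rot: [0.837, 0.547, 0.0, -0.0]
ft_force: [-0.8, 0.4, 1.0]
grip_width: 0.127
grasp_force: 39.6
```

```bash
python3 - <<'E'
from h import *
o=manip.get_obs();print(o["clock"],o["position"],yaw(),o["ft_force"],o["torque"])
E
```

```text
10.475 [0.54175167 0.11391745 0.13427841] 1.1584459102048297 [-0.8063253   0.36300536  0.95572906] [-0.01619061  0.15549327  0.03055862]
```

>>> carry_out --pt "0 0 0.007 0 -1" --pt "0 0 0.014 0 -1" --pt "0 0 0.021 0 -1" --pt "0 0 0.028 0 -1" --pt "0 0 0.028 0 -1"

```text
clock: 11.1
position: [0.5418, 0.1139, 0.13]
ee_rot: [0.837, 0.547, 0.0, -0.0]
ft_force: [-0.5, -0.4, 1.8]
grip_width: 0.136
grasp_force: 39.8
```

>>> carry_out --pt "0 0 0.007 0 -1" --pt "0 0 0.014 0 -1" --pt "0 0 0.021 0 -1" --pt "0 0 0.028 0 -1" --pt "0 0 0.028 0 -1"

```text
clock: 11.72
position: [0.5418, 0.1139, 0.1258]
ee_rot: [0.837, 0.547, 0.0, -0.0]
ft_force: [-0.3, -0.5, 2.8]
grip_width: 0.131
grasp_force: 39.9
```

```bash
python3 - <<'E'
from h import *
o=manip.get_obs();print(o["clock"],o["position"],yaw(),o["ft_force"],o["torque"])
E
```

```text
11.725 [0.54176806 0.11390784 0.12579563] 1.1584039130596702 [-0.31606736 -0.47447881  2.78826353] [-0.07748999  0.06456304  0.01647097]
```

>>> carry_out --pt "0 0 0.004 0 -1" --pt "0 0 0.008 0 -1" --pt "0 0 0.011 0 -1" --pt "0 0 0.011 0 -1"

```text
clock: 12.22
position: [0.5418, 0.1139, 0.1242]
ee_rot: [0.837, 0.547, 0.0, -0.0]
ft_force: [-0.3, 0.1, 3.8]
grip_width: 0.133
grasp_force: 40.0
```

```bash
python3 - <<'E'
from h import *
o=manip.get_obs();print(o["clock"],o["position"],yaw(),o["ft_force"],o["torque"],o["joint_pos"].round(2))
E
```

```text
12.225 [0.54176933 0.11394621 0.12416852] 1.1584459813380816 [-0.27791042  0.13843686  3.75889085] [-0.071181    0.02665797  0.01966624] [-0.64  0.3   0.4   1.82 -0.13  1.05 -0.59]
```

>>> carry_out --pt "0 0 0 0.12 -1" --pt "0 0 0 0.24 -1" --pt "0 0 0 0.36 -1" --pt "0 0 0 0.36 -1"

```text
clock: 12.72
position: [0.5418, 0.114, 0.1242]
ee_rot: [0.885, 0.466, 0.0, 0.0]
ft_force: [0.3, 0.0, 3.7]
grip_width: 0.134
grasp_force: 40.0
```

```bash
python3 - <<'E'
from h import *
o=manip.get_obs();print(o["clock"],o["position"],yaw(),o["ft_force"],o["torque"])
E
```

```text
12.725 [0.54182342 0.1140199  0.12423778] 0.9703688940405832 [0.31820207 0.02958785 3.68845062] [-0.0073109   0.03206873  0.00263659]
```

Turning freely, so I'll continue to about 52°.

>>> carry_out --pt "0 0 0 0.13 -1" --pt "0 0 0 0.26 -1" --pt "0 0 0 0.4 -1" --pt "0 0 0 0.53 -1" --pt "0 0 0 0.67 -1" --pt "0 0 0 0.67 -1"

```text
clock: 13.48
position: [0.5418, 0.114, 0.1242]
ee_rot: [0.952, 0.305, 0.0, -0.0]
ft_force: [-0.8, 0.1, 4.4]
grip_width: 0.132
grasp_force: 40.0
```

>>> carry_out --pt "0 0 0 0.13 -1" --pt "0 0 0 0.26 -1" --pt "0 0 0 0.4 -1" --pt "0 0 0 0.53 -1" --pt "0 0 0 0.67 -1" --pt "0 0 0 0.67 -1"

```text
clock: 14.22
position: [0.5418, 0.114, 0.1242]
ee_rot: [0.991, 0.135, 0.0, -0.0]
ft_force: [1.0, -0.4, 3.9]
grip_width: 0.129
grasp_force: 40.0
```

```bash
python3 - <<'E'
from h import *
o=manip.get_obs();print(o["clock"],o["position"],yaw(),o["ft_force"],o["torque"])
E
```

```text
14.225 [0.54175605 0.11398603 0.12416631] 0.27096347066151943 [ 1.03766755 -0.37535627  3.94936269] [-0.03451556 -0.01597966  0.03824433]
```

>>> carry_out --pt "0 0 0 0.06 -1" --pt "0 0 0 0.12 -1" --pt "0 0 0 0.18 -1" --pt "0 0 0 0.18 -1"

```text
clock: 14.72
position: [0.5417, 0.1139, 0.1241]
ee_rot: [0.996, 0.087, 0.0, -0.0]
ft_force: [0.3, 0.1, 4.2]
grip_width: 0.132
grasp_force: 40.0
```

>>> carry_out --pt "0 0 0 0.03 -1" --pt "0 0 0 0.07 -1" --pt "0 0 0 0.1 -1" --pt "0 0 0 0.1 -1"

```text
clock: 15.22
position: [0.5417, 0.1141, 0.1242]
ee_rot: [0.998, 0.061, 0.0, -0.0]
ft_force: [-0.4, 0.6, 4.0]
grip_width: 0.127
grasp_force: 40.0
```

```bash
python3 - <<'E'
from h import *
o=manip.get_obs();print(o["clock"],o["position"],yaw(),o["ft_force"],o["torque"])
E
```

```text
15.225 [0.54173403 0.11413507 0.12416554] 0.12167126280917423 [-0.37476161  0.61375345  3.98903846] [ 0.22282134 -0.06624806  0.03098892]
```

>>> carry_out --pt "0 0 0 0.035 -1" --pt "0 0 0 0.07 -1" --pt "0 0 0 0.07 -1"

```text
clock: 15.6
position: [0.5418, 0.1146, 0.1242]
ee_rot: [0.999, 0.043, 0.0, -0.0]
ft_force: [0.8, 5.4, 3.1]
grip_width: 0.13
grasp_force: 39.9
```

```bash
python3 - <<'E'
from h import *
o=manip.get_obs();print(o["clock"],o["position"],yaw(),o["ft_force"],o["torque"])
E
```

```text
15.6 [0.54175529 0.1146456  0.12420869] 0.085423993202035 [0.81085619 5.3597277  3.08352983] [ 1.12695664 -0.16828784  0.17346965]
```

End stop felt. I'll back off 1°, ease up to lock height (about +4.5 mm), then open.

>>> carry_out --pt "0 0 0 -0.04 -1" --pt "0 0 -0.01 -0.04 -1" --pt "0 0 -0.02 -0.04 -1" --pt "0 0 -0.03 -0.04 -1" --pt "0 0 -0.03 -0.04 -1"

```text
clock: 16.23
position: [0.5416, 0.1142, 0.1287]
ee_rot: [0.999, 0.053, -0.0, -0.0]
ft_force: [0.2, 4.5, 3.4]
grip_width: 0.13
grasp_force: 39.8
```

```bash
python3 - <<'E'
from h import *
o=manip.get_obs();print(o["clock"],o["position"],yaw(),o["ft_force"],o["torque"])
E
```

```text
16.225 [0.54163682 0.11418916 0.12870159] 0.10630945499078673 [0.18107032 4.46996631 3.38468945] [ 1.23878383 -0.05543815  0.12270537]
```

>>> carry_out --pt "0 0 0 0 -0.6" --pt "0 0 0 0 -0.3" --pt "0 0 0 0 0" --pt "0 0 0 0 0" --pt "0 0 0 0 0"

```text
clock: 16.85
position: [0.5417, 0.1138, 0.1286]
ee_rot: [0.999, 0.053, -0.0, 0.0]
ft_force: [0.0, -1.0, 0.2]
grip_width: 0.502
grasp_force: 0.0
```

>>> carry_out --pt "0 0 -0.1 0 0" --pt "0 0 -0.3 0 0" --pt "0 0 -0.6 0 0" --pt "0 0 -0.9 0 0" --pt "0 0 -0.9 0 0"

```text
clock: 17.48
position: [0.5434, 0.114, 0.2682]
ee_rot: [0.999, 0.053, 0.003, -0.001]
ft_force: [0.5, 0.2, -0.7]
grip_width: 0.502
grasp_force: 0.0
```

>>> carry_out --pt "-0.3 0.3 0 0 0" --pt "-0.3 0.8 0 0 0" --pt "-0.3 1 0 0 0" --pt "-0.3 1 0 0 0" --pt "-0.3 1 0 0 0"

```text
clock: 18.1
position: [0.5127, -0.0393, 0.2635]
ee_rot: [0.999, 0.053, -0.0, -0.0]
ft_force: [-0.5, 0.9, 0.2]
grip_width: 0.501
grasp_force: 0.0
```

```bash
python3 - <<'E'
from h import *
o=manip.get_obs();print(o["clock"],o["position"],o["ft_force"])
ks=[]
for n in("top","side"):
    c=camera(n);u,v=pix(c,[.542,.1145,.1]).astype(int); k=c["img"][v-28:v+28,u-28:u+28]; ks.append(cv2.resize(k,(400,400),interpolation=cv2.INTER_CUBIC))
    w=np.array([world(c,a,b) for a in range(u-12,u+13) for b in range(v-12,v+13)]); 
    r=np.linalg.norm(w[:,:2]-[.542,.114],axis=1)
    hz=w[:,2]; print(n,"flange z",np.median(hz[(r<.028)&(abs(hz-.103)<.009)]),"bar",np.percentile(hz[r<.02],[50,90,97]))
cv2.imwrite("pics/end.png",cv2.cvtColor(cv2.convertScaleAbs(np.hstack(ks),alpha=1.5),cv2.COLOR_RGB2BGR))
E
```

```text
18.1 [ 0.51268318 -0.03934361  0.26350115] [-0.54110584  0.86721832  0.24761683]
top flange z 0.1025521988052952 bar [0.10598148 0.13056914 0.13210239]
side flange z 0.10165463098333227 bar [0.11124424 0.12650685 0.12804348]
```

View pics/end.png

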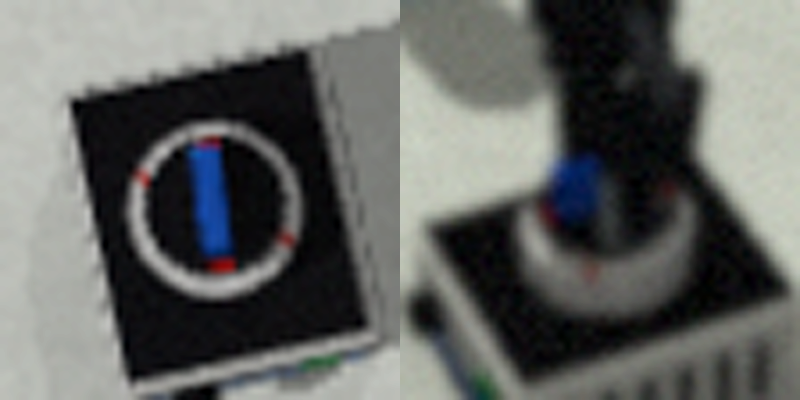

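The cap sits level and centred, turned about 60° from the slot marks. The flange top is near 0.102–0.103 m and the bar top near 0.129 m, which match the locked height (0.103 and 0.129 m). I'm handing in.

```bash
python3 -c "
from h import *
print(ticket.hand_in())"
```

```text
the job is handed in; nothing more can be done
None
```

The lamp cap is in the port, turned clockwise to its end stop, released and sprung up to lock height (flange and bar heights match the lock), and the job is handed in; the hand-in gave no verdict.

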